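# Lift the ball dish from the crate and turn its lip over the organizer

## Task

Take the steel dish with the loose bearing ball out of the cluttered blue crate by its red arched handle, turn it about a quarter turn so that its red pouring lip points squarely across the grey organizer, and finish holding it there, still and level, with the lip a little above the organizer's open compartment, ready to pour but not pouring. Keep the dish level and the ball in its middle all the way, and leave the other things in the crate and the tin on the bench where they are. The program ends with the dish still held in the gripper.

Things in the scene. Friction and masses are not known exactly. Their poses are not given: they have to be found in the camera images.
- dish: Round dished steel plate, 110 mm across, rim 26 mm high, 0.28 kg, standing on a flat foot. Origin: centre of its underside; z up, +x to the red pouring lip, y along the handle. Inside: a shallow cone falling 10 degrees to the middle, no seat for the ball, rim open at the lip (32 mm wide); tilt or a jerk can send the ball off. At the start the lip points away from the robot, within 0.5 rad.
- handle (a point): Middle of the red flat-sided bar of the arched handle fixed across the dish on two posts at y = +-58 mm. The bar is 10 mm wide (dish x), 122 mm long (dish y), from 84 to 100 mm above the dish's underside; this point is at 92 mm. Pinch it from above across its 10 mm. Below it 52 mm are free down to the ball's top.
- lip (a point): Tip of the red pouring lip, 80 mm from the dish's middle along its +x and 21 mm above its underside.
- dish_centre (a point): Where the ball's centre is when it lies in the middle of the dish (18.7 mm above the underside).
- ball_center (a point): Centre of the loose brass-coloured bearing ball, 25 mm in diameter, 64 g, lying in the middle of the dish.
- organizer: Grey plastic box, 200 mm (x) by 120 mm (y) by 62 mm, side rails to 66, lid pull to 69 mm high, fixed. Origin: centre of its underside. Its black sliding lid covers the +x half; the -x half is an open compartment. It stands left or right of the crate, +x pointing away from the robot within 0.2 rad. The lip comes in across its long side from the crate's side: dish x along its y.
- compartment (a point): Middle of the mouth of the open compartment, at rim height (62 mm), 50 mm to -x of the organizer's centre; the mouth is about 94 mm (x) by 112 mm (y).
- crate: Open blue plastic crate, 330 mm (x) by 260 mm (y) by 55 mm high, walls and floor 6 mm, fixed to the bench. Origin: centre of its underside. The dish stands on its floor among low clutter, none taller than 42 mm.
- lock1: Chrome wheel lock, 30 mm across, 40 mm high, in the crate. A bystander, to be left alone; origin at its underside.
- lock2: Chrome wheel lock, 30 mm across, 40 mm high, in the crate. A bystander, to be left alone; origin at its underside.
- lock3: Chrome wheel lock, 30 mm across, 40 mm high, in the crate. A bystander, to be left alone; origin at its underside.
- nut_cover: Yellow plastic lug nut cover, 38 mm across, 34 mm high, in the crate. A bystander, to be left alone; origin at its underside.
- brush_handle: Aluminium hub brush handle with black bands, 130 mm long, 21 mm thick, lying in the crate. A bystander, to be left alone; origin at its underside.
- wax_tin: Round tin with a green band, 90 mm across, 60 mm high, standing on the bench on the side opposite to the organizer. A bystander, to be left alone; origin at its underside.
Not all that is in view belongs to the job. What is shaped like the dish but brown is not meant.

How it is judged (in metres and radians):
On the way:
1. the dish is lifted clear of the crate by the gripper, level, with the ball in its middle (height (world z) of dish above 0.06 m and angle between dish's own z axis and vertical below 0.15 rad and distance between ball_center and dish_centre below 0.012 m and contact force between dish and crate below 0.1 N and contact force between the fingers and dish above 0.5 N), for 0.2 s.
At the end, for the whole second after the job is handed in: Dish held still, touching neither organizer nor crate, underside 72 to 170 mm above the bench, tilt under 0.1 rad; lip tip over the open compartment (30 mm along, 45 mm across its middle), pointing across the organizer within 0.2 rad; ball within 12 mm of the dish's middle (height (world z) of dish between 0.072 and 0.17 m and angle between dish's own z axis and vertical below 0.1 rad and distance between ball_center and dish_centre below 0.012 m and x of lip in the frame of compartment between -0.03 and 0.03 m and y of lip in the frame of compartment between -0.045 and 0.045 m and angle between the x axis of dish and the y axis of organizer, either way round below 0.2 rad and contact force between the fingers and dish above 0.5 N and contact force between dish and organizer below 0.1 N and contact force between dish and crate below 0.1 N and linear speed of dish below 0.02 m/s and angular speed of dish below 0.15 rad/s); the arm keeps its last pose, push and grip.
It fails at once if the ball strays more than 25 mm from the middle of the dish (distance between ball_center and dish_centre above 0.025 m).
It fails at once if the dish tilts by more than 0.2 rad (angle between dish's own z axis and vertical above 0.2 rad).
It fails at once if the dish strikes or presses the organizer with more than 10 N (contact force between dish and organizer above 10 N).
It fails at once if another thing is moved by more than 25 mm (distance of any of lock1, lock2, lock3, nut_cover, brush_handle, wax_tin from where it was at the start of the episode above 0.025 m).
It also fails if it takes over 42 s, if anything falls off the work surface, if the arm or the gripper's body presses on something with over 40 N, if the wrist force passes 120 N, or if a joint passes its speed limit or range.

## Robot

A 6-joint arm with a two-finger parallel gripper is mounted at the origin on the work surface. World frame = base frame: x ahead of the robot, y to its left, z up, the work surface at z = 0. Lengths are in m, angles in degrees, forces in N, time in s.
With the tool pointing down it reaches from about 0.275 to 0.825 m from the base axis. Payload 4.9 kg.
Tool frame: the origin (TCP) lies at the very end of the fingers, on their centre line; the grasp point (between the pads) lies 19 mm behind it; z points along the fingers, y is the line along which they close (so a half turn about z gives the same grasp; the last joint's range is limited). The gripper opens to 85 mm and grips with 20 to 120 N. Pads are 22 mm wide; open, the fingers measure 114 mm over their backs; the gripper's body (76 mm by 85 mm) begins 54 mm behind the grasp point. The pads swing forward as they close: fully open they stand 13 mm farther back than shut.
Start: joints at [61.811, 18.69, -11.035, 60.275, 0, 82.311], TCP at [0.193, 0.515, 0.231] pointing down, gripper open.
Joint ranges: [-152.03, 152.03], [-55.5, 102.48], [-74.3, 77.21], [-110.64, 120.58], [-84.22, 78.4], [-180, 180]. Speed limits (degrees/s): [147.25, 147.25, 180, 180, 180, 180].

## Interface

Orientations are given as [roll, pitch, yaw] about the fixed x, y, z axes, in that order (R = Rz(yaw) Ry(pitch) Rx(roll)).
In Python, from cell import sensors, snapshot, camera_params, workorder gives the robot as it stands.
- The arm moves only by the tool carry_out, never from a script. Its argument "moves" is a list of rows, each an object with "grip": the opening, from -1 (shut) to 1 (fully open), so that 0 is half open; "dp": the shift along the tool's x, y, z in mm, a list of three; "spin": the turn about the tool's z in rad. In form: [{"grip": grip, "dp": [tx, ty, tz], "spin": spin}, ...]. A call has 1 to 5 rows; each row shifts and turns the commanded pose from where the row before left it, along the tool's axes as they then stand; what a row does not reach is not made up. A row lasts 1/8 s, in which the tool goes at most 62.5 mm and 10.7 degrees, less where a joint would pass 70% of its speed; a pose out of reach is approached as far as the arm can. A call with a gripper value outside its range is refused whole. The fingers move at their own pace and stop on an object; "force" is the grip in N (left out, the last holds). Time passes only in rows, so rows that do not move let the fingers close. It gives the time, the measured TCP pose, the force, the opening and the grip force at its end, in the units of the state.
- sensors.sense(): the state, without advancing time (a new reading comes with each control period).
- snapshot(name): name is "side" or "top"; returns the picture (384x512x3 uint8, red, green, blue); there is no depth.
- camera_params(name): a dict with "fovy" (degrees; the focal length in pixels is half the picture's height over the tangent of half this angle, whatever the lens; pixels are square), "cx", "cy" (the principal point, pixels), "R" (3x3) and "t" (3): a world point X has camera coordinates R X + t. Camera axes: x right, y down, z forward; pixel columns grow to the right and rows downward; lengths in m; the calibration is good to about 2 mm. A picture is of the moment at which its call begins. camera_params takes no time and is no camera call.
- workorder.job_done(): hands the job in; it is judged then, once.
The state is a dict: "time": time; "joint_pos": joint angles; "joint_vel": joint speeds; "effort": joint torques, N m; "eef_pos": TCP position; "eef_rot": TCP orientation; "contact_force": force on the tool from outside, world axes, zero at the start; "moment": the same for the moment, N m; "width": finger opening in m; "grasp_force": force on a finger pad.
Only numpy, scipy, OpenCV 4.12 (cv2) and the standard library are available. Lean on these libraries where they do the work, as an engineer would, in place of code of your own. Each camera call takes 0.05 s, during which the arm holds its last target. There are 200 camera calls.

## Working session

There is one attempt and no reset: what is moved stays moved. The work goes in short steps, Python scripts to look and compute and a tool call to move; the robot and the scene stay as the last step left them, time stands still between calls to the robot, and variables do not carry over. Pictures are saved under pics/ and viewed, at most 10 in all, crops included, and the job is handed in when it is done.

Besides the shell and the picture viewer there is one more tool, called after "Emit:" by a JSON object that holds its "api" and its "payload". carry_out: Moves the arm, as the interface text tells. Its arguments: {"type":"object","properties":{"moves":{"type":"array","items":{"type":"object","properties":{"grip":{"type":"number"},"dp":{"type":"array","items":{"type":"number"}},"spin":{"type":"number"}}}},"force":{"type":"number"}},"required":["moves"]}

```bash
mkdir -p pics
python3 - <<'E'
from cell import sensors, snapshot, camera_params
import cv2
for n in("top","side"):
    cv2.imwrite(f"pics/{n}0.png",snapshot(n)[:,:,::-1]); print(n,camera_params(n))
print(sensors.sense())
E
```

```text
top {'fovy': 44.80569607756952, 'cx': 258.9091261586174, 'cy': 190.7823456591383, 'R': array([[-0.00301386, -0.99990187, -0.01368055],
       [-0.99364179,  0.00453415, -0.11249635],
       [ 0.11254734,  0.01325452, -0.99355796]]), 't': array([0.01945494, 0.55537415, 1.23762465])}
side {'fovy': 42.60115723130693, 'cx': 252.31272004936298, 'cy': 196.8012590296837, 'R': array([[-0.99624251, -0.08594495, -0.01069264],
       [-0.03780013,  0.54256761, -0.83916121],
       [ 0.07792315, -0.83560388, -0.54377765]]), 't': array([0.54589794, 0.10321596, 1.34072241])}
{'time': 0.1, 'joint_pos': array([ 6.18120508e+01,  1.87279857e+01, -1.10846753e+01,  6.02749581e+01,
       -9.99278344e-05,  8.23115839e+01]), 'joint_vel': array([ 0.00567466, -0.09289582,  0.32830101,  0.00458723,  0.03376318,
       -0.01197868]), 'effort': array([-8.90355727e-05, -4.44238436e+01,  2.63038588e+01,  7.87381228e-03,
       -1.21890225e-04,  5.04811851e-06]), 'eef_pos': array([0.19235135, 0.51472546, 0.23059024]), 'eef_rot': array([-1.79913155e+02, -1.16231614e-02,  1.59500458e+02]), 'contact_force': array([-0.03289817, -0.03270322,  0.48338134]), 'moment': array([-0.03685955, -0.02317572,  0.0214722 ]), 'grasp_force': 0.0, 'width': 0.08531453861433928}
```

View pics/top0.png

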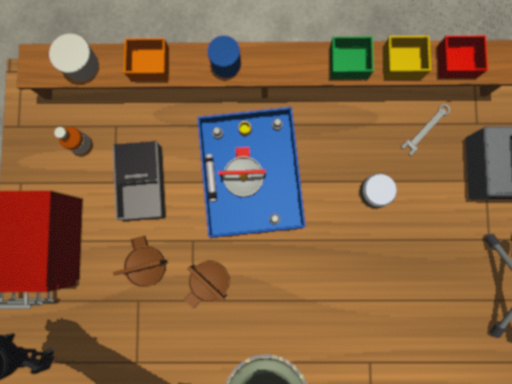

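View pics/side0.png

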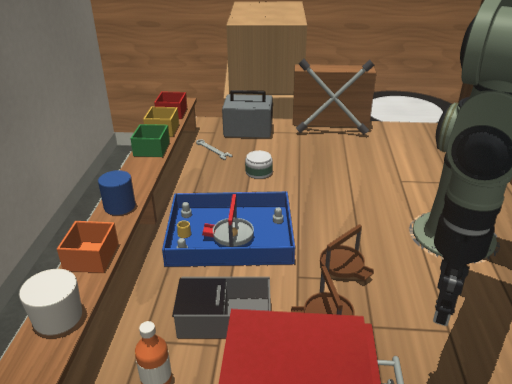

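The top view shows the dish at about (242,177) in the crate, its lip at (242,152), and the organizer on the left at about (139,181) with its open half nearest the robot. The brown dishes are decoys. I'll enlarge both areas.

Run:
```python
import cv2
im=cv2.imread("pics/top0.png"); c=im[100:245,105:305]; cv2.imwrite("pics/c1.png",cv2.resize(c,None,fx=4,fy=4,interpolation=cv2.INTER_CUBIC))
im=cv2.imread("pics/side0.png"); c=im[180:345,160:310]; cv2.imwrite("pics/c2.png",cv2.resize(c,None,fx=3.6,fy=3.6,interpolation=cv2.INTER_CUBIC))
```

```text
(no output)
```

View pics/c1.png

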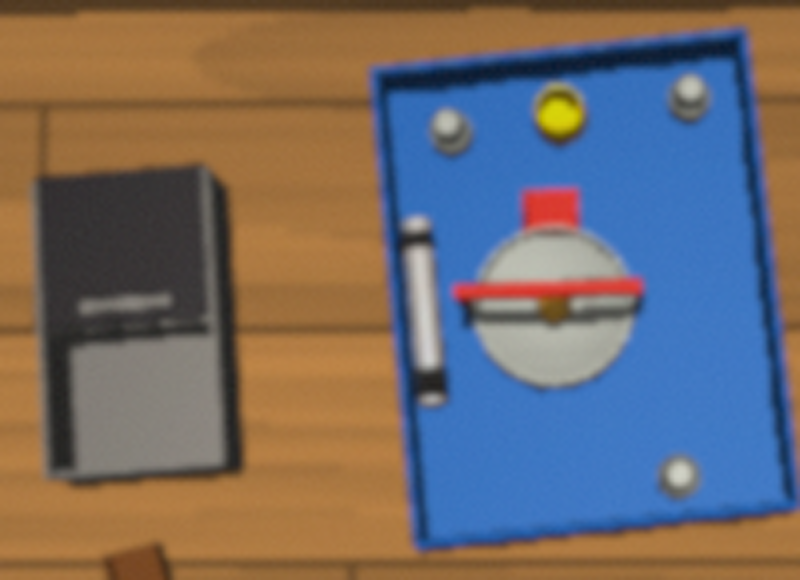

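View pics/c2.png

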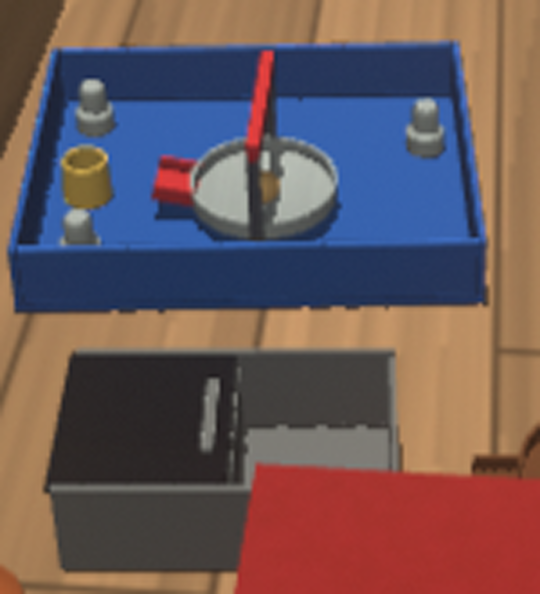

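Crop 1 (4x): handle bar ends at (455,293) and (643,287), lip tip at (551,190), organizer rim corners at (38,180), (205,167), (228,468) and (50,475). Next I'll turn these into positions.

```bash
cat > h.py <<'E'
import numpy as np
from cell import camera_params
def ray(n,u,v,z):
    c=camera_params(n); f=192/np.tan(np.radians(c["fovy"]/2)); R=np.array(c["R"]);t=np.array(c["t"])
    C=-R.T@t; d=R.T@np.array([(u-c["cx"])/f,(v-c["cy"])/f,1]); return C+d*(z-C[2])/d[2]
E
python3 - <<'E'
from h import *
def T(u,v,z): return ray("top",105+(u-1.5)/4,100+(v-1.5)/4,z)
def S(u,v,z): return ray("side",160+(u-1.3)/3.6,180+(v-1.3)/3.6,z)
np.set_printoptions(precision=4,suppress=True)
a,b=T(455,293,.106),T(643,287,.106); print("bar",a,b,(a+b)/2,np.linalg.norm(a-b),"lipdir",np.degrees(np.arctan2(*(a-b)[[1,0]]))-90)
print("bar side",S(267,55,.106),S(255,150,.106))
print("dish rim c",T(555,307,.032),"lip",T(551,190,.03))
print("rim side",S(264,187,.032))
o=np.array([T(*p,.062) for p in[(38,180),(205,167),(228,468),(50,475)]]);print("org",o,o.mean(0))
for i,j in((3,0),(2,1)): print(np.degrees(np.arctan2(*(o[j]-o[i])[[1,0]])),np.linalg.norm(o[j]-o[i]))
ax=(o[0]+o[1]-o[2]-o[3]);ax/=np.linalg.norm(ax);print("comp",o.mean(0)-.05*ax)
print("org side",S(395,352,.064),S(72,352,.064),S(50,487,.064))
print("crate",*[T(*p,.055) for p in[(372,68),(745,30),(800,510),(418,548)]])
E
```

```text
bar [0.5939 0.1207 0.106 ] [ 0.5972 -0.0004  0.106 ] [0.5956 0.0601 0.106 ] 0.12121738830101994 lipdir 1.5538771182344107
bar side [0.5963 0.0059 0.106 ] [0.5903 0.127  0.106 ]
dish rim c [0.5952 0.0597 0.032 ] lip [0.677  0.0626 0.03  ]
rim side [0.5931 0.0711 0.032 ]
org [[0.6792 0.4076 0.062 ]
 [0.6875 0.2947 0.062 ]
 [0.4842 0.275  0.062 ]
 [0.4801 0.3932 0.062 ]] [0.5828 0.3426 0.062 ]
4.131022655423462 0.19968619092322415
5.548736335824068 0.20418928436724587
comp [0.5329 0.3384 0.062 ]
org side [0.4847 0.2779 0.064 ] [0.6871 0.2929 0.064 ] [0.6759 0.4063 0.064 ]
crate [0.7571 0.1836 0.055 ] [ 0.782  -0.0708  0.055 ] [ 0.4554 -0.1037  0.055 ] [0.4312 0.1493 0.055 ]
```

Bar middle is at (0.595, 0.061) and the lip yaw is about 2°. The organizer yaw is about 4.5° and the compartment is at (0.533, 0.338). I'll write a small planner that turns a target pose into rows.

```bash
cat > plan.py <<'E'
import sys,json,numpy as np
from cell import sensors
def plan(target,yaw,n):
    s=sensors.sense(); p=np.array(s["eef_pos"]); y0=s["eef_rot"][2]
    dy=(yaw-y0+180)%360-180; d=(np.array(target)-p)*1000
    print("t",s["time"],"pos",p.round(4),"rot",np.round(s["eef_rot"],2),"d",d.round(1),"dyaw",round(dy,2))
    for k in range(n):
        a=np.radians(y0+dy*k/n); dx,dyy,dz=d/n
        print([round(float(v),1) for v in(np.cos(a)*dx+np.sin(a)*dyy, np.sin(a)*dx-np.cos(a)*dyy,-dz)],round(-np.radians(dy)/n,4))
a=[float(v) for v in sys.argv[1:]]; plan(a[:3],a[3],int(a[4]))
E
python3 plan.py 0.595 0.061 0.19 91.6 12
```

```text
t 0.1 pos [0.1924 0.5147 0.2306] rot [-1.7991e+02 -1.0000e-02  1.5950e+02] d [ 402.6 -453.7  -40.6] dyaw -67.9
[-44.7, -23.7, 3.4] 0.0988
[-46.8, -19.1, 3.4] 0.0988
[-48.4, -14.4, 3.4] 0.0988
[-49.6, -9.6, 3.4] 0.0988
[-50.3, -4.7, 3.4] 0.0988
[-50.6, 0.3, 3.4] 0.0988
[-50.3, 5.3, 3.4] 0.0988
[-49.5, 10.2, 3.4] 0.0988
[-48.3, 15.1, 3.4] 0.0988
[-46.5, 19.8, 3.4] 0.0988
[-44.4, 24.3, 3.4] 0.0988
[-41.7, 28.5, 3.4] 0.0988
```

Emit:
{"api": "carry_out", "payload": {"moves": [{"grip":0.3,"dp":[-44.7,-23.7,3.4],"spin":0.0988},{"grip":0.3,"dp":[-46.8,-19.1,3.4],"spin":0.0988},{"grip":0.3,"dp":[-48.4,-14.4,3.4],"spin":0.0988},{"grip":0.3,"dp":[-49.6,-9.6,3.4],"spin":0.0988},{"grip":0.3,"dp":[-50.3,-4.7,3.4],"spin":0.0988}]}}

```text
time: 0.72
eef_pos: [0.361, 0.3248, 0.214]
eef_rot: [-180.0, -0.0, 131.0]
contact_force: [0.3, 0.8, -0.2]
width: 0.0558
grasp_force: 0.0
```

Emit:
{"api": "carry_out", "payload": {"moves": [{"grip":0.3,"dp":[-50.6,0.3,3.4],"spin":0.0988},{"grip":0.3,"dp":[-50.3,5.3,3.4],"spin":0.0988},{"grip":0.3,"dp":[-49.5,10.2,3.4],"spin":0.0988},{"grip":0.3,"dp":[-48.3,15.1,3.4],"spin":0.0988},{"grip":0.3,"dp":[-46.5,19.8,3.4],"spin":0.0988}]}}

```text
time: 1.35
eef_pos: [0.5288, 0.1355, 0.1969]
eef_rot: [-180.0, -0.0, 102.7]
contact_force: [1.6, 0.2, -0.2]
width: 0.0554
grasp_force: 0.0
```

Emit:
{"api": "carry_out", "payload": {"moves": [{"grip":0.3,"dp":[-44.4,24.3,3.4],"spin":0.0988},{"grip":0.3,"dp":[-41.7,28.5,3.4],"spin":0.0988},{"grip":0.3,"dp":[0,0,0],"spin":0},{"grip":0.3,"dp":[0,0,0],"spin":0}]}}

```text
time: 1.85
eef_pos: [0.5943, 0.0614, 0.1898]
eef_rot: [-179.9, -0.0, 91.6]
contact_force: [-0.0, 0.0, 0.5]
width: 0.0555
grasp_force: 0.0
```

```bash
python3 plan.py 0.595 0.061 0.13 91.6 4
python3 - <<'E'
import cv2,numpy as np
from cell import snapshot
a=snapshot("top")[120:220,190:300,::-1];b=snapshot("side")[120:270,160:300,::-1]
a=cv2.resize(a,(400,364),interpolation=2);b=cv2.resize(b,(400,428),interpolation=2)
o=np.zeros((428,800,3),np.uint8);o[:364,:400]=a;o[:,400:]=b;cv2.imwrite("pics/m1.png",o)
E
```

```text
t 1.85 pos [0.5943 0.0614 0.1898] rot [-1.7989e+02 -3.0000e-02  9.1580e+01] d [  0.7  -0.4 -59.8] dyaw 0.02
[-0.1, 0.2, 15.0] -0.0001
[-0.1, 0.2, 15.0] -0.0001
[-0.1, 0.2, 15.0] -0.0001
[-0.1, 0.2, 15.0] -0.0001
```

View pics/m1.png

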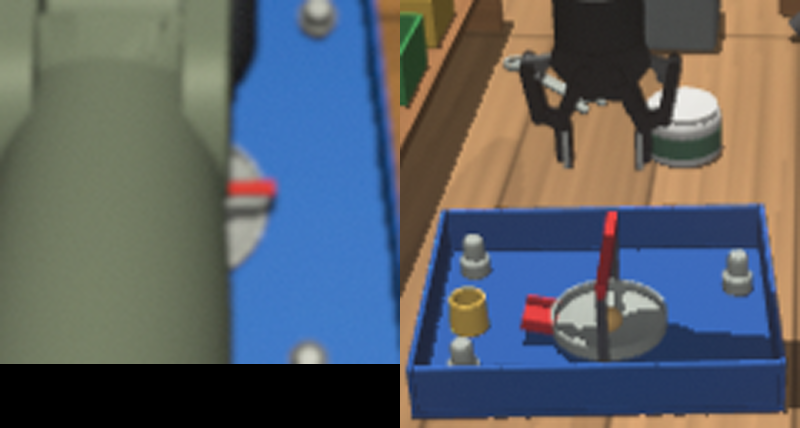

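The side view shows the fingertips at about (566,165) and (641,165), straddling the bar at about (606,255), so they are aligned. I'll descend to TCP z 0.079.

Emit:
{"api": "carry_out", "payload": {"moves": [{"grip":0.0,"dp":[0,0.5,25],"spin":0},{"grip":0.0,"dp":[0,0,25],"spin":0},{"grip":0.0,"dp":[0,0,25],"spin":0},{"grip":0.0,"dp":[0,0,20],"spin":0},{"grip":0.0,"dp":[0,0,16],"spin":0}]}}

```text
time: 2.58
eef_pos: [0.5949, 0.0625, 0.0789]
eef_rot: [-180.0, -0.0, 91.7]
contact_force: [0.7, 0.3, -0.6]
width: 0.0427
grasp_force: 0.0
```

Emit:
{"api": "carry_out", "payload": {"moves": [{"grip":-0.3,"dp":[0,0,0],"spin":0},{"grip":-0.5,"dp":[0,0,0],"spin":0},{"grip":-0.55,"dp":[0,0,0],"spin":0},{"grip":-0.6,"dp":[0,0,0],"spin":0}], "force": 20}}

```text
time: 3.08
eef_pos: [0.5962, 0.0613, 0.0802]
eef_rot: [179.9, 0.0, 91.6]
contact_force: [-0.2, -0.4, -1.2]
width: 0.0169
grasp_force: 0.0
```

Run:
```python
import cv2,numpy as np
from cell import snapshot
b=snapshot("side")[140:270,160:300,::-1]
cv2.imwrite("pics/m2.png",cv2.resize(b,None,fx=4.5,fy=4.5,interpolation=2))
```

```text
(no output)
```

View pics/m2.png

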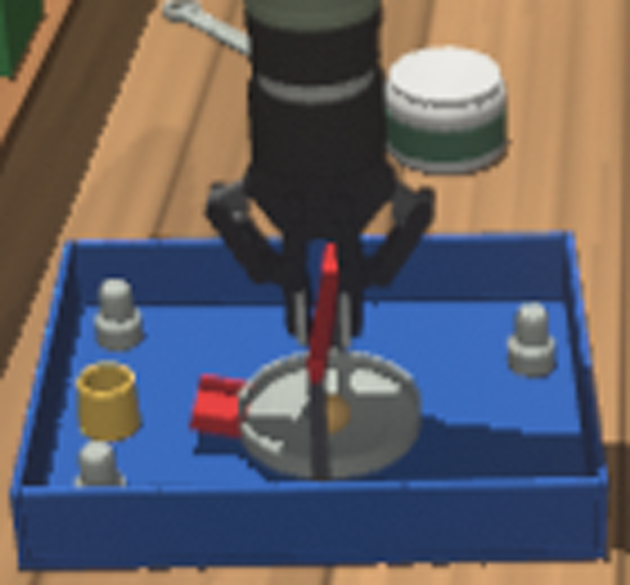

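The bar, at about (325,300), sits between the pads at about (300,310) and (345,310), and the ball is central at (337,412). I'll close gently.

Emit:
{"api": "carry_out", "payload": {"moves": [{"grip":-0.66,"dp":[0,0,0],"spin":0},{"grip":-0.7,"dp":[0,0,0],"spin":0},{"grip":-0.74,"dp":[0,0,0],"spin":0},{"grip":-0.78,"dp":[0,0,0],"spin":0},{"grip":-0.82,"dp":[0,0,0],"spin":0}], "force": 20}}

```text
time: 3.75
eef_pos: [0.5957, 0.0613, 0.0795]
eef_rot: [180.0, 0.0, 91.6]
contact_force: [-0.2, -0.6, -0.2]
width: 0.0096
grasp_force: 20.4
```

Emit:
{"api": "carry_out", "payload": {"moves": [{"grip":-0.9,"dp":[0,0,0],"spin":0},{"grip":-1,"dp":[0,0,0],"spin":0},{"grip":-1,"dp":[0,0,0],"spin":0},{"grip":-1,"dp":[0,0,0],"spin":0}], "force": 40}}

```text
time: 4.25
eef_pos: [0.5958, 0.0613, 0.0795]
eef_rot: [180.0, 0.0, 91.6]
contact_force: [0.4, 0.7, 0.1]
width: 0.0092
grasp_force: 40.7
```

Emit:
{"api": "carry_out", "payload": {"moves": [{"grip":-1,"dp":[0,0,0],"spin":0},{"grip":-1,"dp":[0,0,-0.5],"spin":0},{"grip":-1,"dp":[0,0,-1],"spin":0},{"grip":-1,"dp":[0,0,-2],"spin":0},{"grip":-1,"dp":[0,0,-2],"spin":0}], "force": 70}}

```text
time: 4.88
eef_pos: [0.5954, 0.0614, 0.0849]
eef_rot: [-180.0, -0.0, 91.6]
contact_force: [0.2, -0.2, -3.0]
width: 0.0088
grasp_force: 68.1
```

The wrist force shows the dish's weight, so it is lifted. I'll raise it smoothly to about 100 mm.

Emit:
{"api": "carry_out", "payload": {"moves": [{"grip":-1,"dp":[0,0,-3],"spin":0},{"grip":-1,"dp":[0,0,-4],"spin":0},{"grip":-1,"dp":[0,0,-5],"spin":0},{"grip":-1,"dp":[0,0,-6],"spin":0},{"grip":-1,"dp":[0,0,-6],"spin":0}]}}

```text
time: 5.5
eef_pos: [0.5958, 0.0613, 0.1095]
eef_rot: [180.0, 0.0, 91.6]
contact_force: [-0.2, 0.8, -3.6]
width: 0.0086
grasp_force: 68.1
```

Emit:
{"api": "carry_out", "payload": {"moves": [{"grip":-1,"dp":[0,0,-6],"spin":0},{"grip":-1,"dp":[0,0,-6],"spin":0},{"grip":-1,"dp":[0,0,-6],"spin":0},{"grip":-1,"dp":[0,0,-6],"spin":0},{"grip":-1,"dp":[0,0,-6],"spin":0}]}}

```text
time: 6.12
eef_pos: [0.5956, 0.0613, 0.1394]
eef_rot: [-180.0, 0.0, 91.6]
contact_force: [1.1, 0.2, -3.1]
width: 0.0093
grasp_force: 68.1
```

Emit:
{"api": "carry_out", "payload": {"moves": [{"grip":-1,"dp":[0,0,-6],"spin":0},{"grip":-1,"dp":[0,0,-6],"spin":0},{"grip":-1,"dp":[0,0,-6],"spin":0},{"grip":-1,"dp":[0,0,-4],"spin":0},{"grip":-1,"dp":[0,0,-2],"spin":0}]}}

```text
time: 6.75
eef_pos: [0.5958, 0.0613, 0.1633]
eef_rot: [180.0, 0.0, 91.6]
contact_force: [-0.0, 0.4, -2.9]
width: 0.0087
grasp_force: 68.1
```

```bash
python3 plan.py 0.540 0.250 0.173 184.6 60|(head -3;tail -1)
python3 - <<'E'
import cv2,numpy as np
from cell import snapshot
b=snapshot("side")[120:340,140:310,::-1]
cv2.imwrite("pics/m3.png",cv2.resize(b,None,fx=2.7,fy=2.7,interpolation=2))
E
```

```text
t 6.75 pos [0.5958 0.0613 0.1633] rot [179.98   0.    91.57] d [-55.8 188.7   9.7] dyaw 93.03
[3.2, -0.8, -0.2] -0.0271
[3.2, -0.8, -0.2] -0.0271
```

View pics/m3.png

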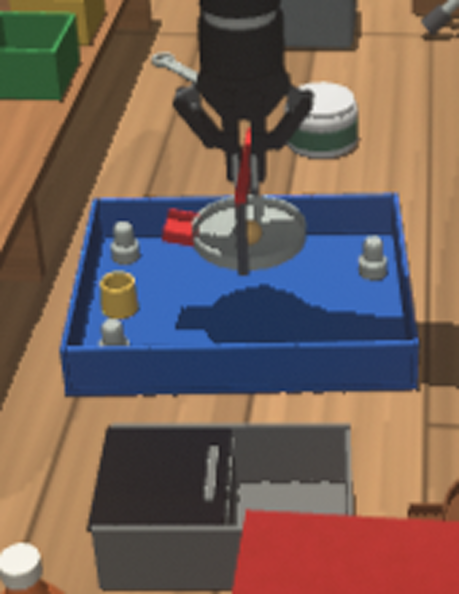

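The dish is up and level, the ball is central at (252,232) and everything else is still in place. I'll make the quarter turn here first, in the same place and with a smooth ramp.

Emit:
{"api": "carry_out", "payload": {"moves": [{"grip":-1,"dp":[0,0,0],"spin":-0.02},{"grip":-1,"dp":[0,0,0],"spin":-0.04},{"grip":-1,"dp":[0,0,0],"spin":-0.06},{"grip":-1,"dp":[0,0,0],"spin":-0.073},{"grip":-1,"dp":[0,0,0],"spin":-0.073}]}}

```text
time: 7.42
eef_pos: [0.5954, 0.0614, 0.1626]
eef_rot: [-180.0, -0.0, 107.0]
contact_force: [0.4, -0.9, -2.6]
width: 0.0089
grasp_force: 68.1
```

Emit:
{"api": "carry_out", "payload": {"moves": [{"grip":-1,"dp":[0,0,0],"spin":-0.073},{"grip":-1,"dp":[0,0,0],"spin":-0.073},{"grip":-1,"dp":[0,0,0],"spin":-0.073},{"grip":-1,"dp":[0,0,0],"spin":-0.073},{"grip":-1,"dp":[0,0,0],"spin":-0.073}]}}

```text
time: 8.05
eef_pos: [0.5954, 0.0613, 0.1626]
eef_rot: [-180.0, -0.0, 127.9]
contact_force: [0.0, 0.2, -2.7]
width: 0.0087
grasp_force: 68.1
```

Emit:
{"api": "carry_out", "payload": {"moves": [{"grip":-1,"dp":[0,0,0],"spin":-0.073},{"grip":-1,"dp":[0,0,0],"spin":-0.073},{"grip":-1,"dp":[0,0,0],"spin":-0.073},{"grip":-1,"dp":[0,0,0],"spin":-0.073},{"grip":-1,"dp":[0,0,0],"spin":-0.073}]}}

```text
time: 8.68
eef_pos: [0.5954, 0.0613, 0.1626]
eef_rot: [-180.0, -0.0, 148.8]
contact_force: [0.2, 0.3, -4.1]
width: 0.0087
grasp_force: 68.1
```

Emit:
{"api": "carry_out", "payload": {"moves": [{"grip":-1,"dp":[0,0,0],"spin":-0.073},{"grip":-1,"dp":[0,0,0],"spin":-0.073},{"grip":-1,"dp":[0,0,0],"spin":-0.073},{"grip":-1,"dp":[0,0,0],"spin":-0.073},{"grip":-1,"dp":[0,0,0],"spin":-0.073}]}}

```text
time: 9.3
eef_pos: [0.5954, 0.0613, 0.1626]
eef_rot: [-180.0, -0.0, 169.7]
contact_force: [-0.2, 0.7, -2.4]
width: 0.0085
grasp_force: 68.1
```

Emit:
{"api": "carry_out", "payload": {"moves": [{"grip":-1,"dp":[0,0,0],"spin":-0.073},{"grip":-1,"dp":[0,0,0],"spin":-0.073},{"grip":-1,"dp":[0,0,0],"spin":-0.06},{"grip":-1,"dp":[0,0,0],"spin":-0.04},{"grip":-1,"dp":[0,0,0],"spin":-0.02}]}}

```text
time: 9.93
eef_pos: [0.5955, 0.0613, 0.1627]
eef_rot: [180.0, -0.0, -175.1]
contact_force: [-0.2, 0.2, -4.5]
width: 0.0087
grasp_force: 68.1
```

```bash
python3 plan.py 0.540 0.250 0.173 184.6 1
```

```text
t 9.925 pos [0.5955 0.0613 0.1627] rot [ 1.8000e+02 -3.0000e-02 -1.7515e+02] d [-55.5 188.7  10.3] dyaw -0.25
[39.3, 192.7, -10.3] 0.0044
```

Now the translation of about (39, 193, -10) mm in tool axes, ramped.

Emit:
{"api": "carry_out", "payload": {"moves": [{"grip":-1,"dp":[0.3,1.5,-0.1],"spin":0},{"grip":-1,"dp":[0.6,3,-0.2],"spin":0},{"grip":-1,"dp":[0.9,4.5,-0.3],"spin":0},{"grip":-1,"dp":[1.2,6,-0.4],"spin":0},{"grip":-1,"dp":[1.5,7.4,-0.4],"spin":0}]}}

```text
time: 10.55
eef_pos: [0.5892, 0.0838, 0.1644]
eef_rot: [180.0, 0.0, -175.2]
contact_force: [0.3, 0.2, -3.6]
width: 0.0087
grasp_force: 68.2
```

Emit:
{"api": "carry_out", "payload": {"moves": [{"grip":-1,"dp":[1.5,7.4,-0.4],"spin":0},{"grip":-1,"dp":[1.5,7.4,-0.4],"spin":0},{"grip":-1,"dp":[1.5,7.4,-0.4],"spin":0},{"grip":-1,"dp":[1.5,7.4,-0.4],"spin":0},{"grip":-1,"dp":[1.5,7.4,-0.4],"spin":0}]}}

```text
time: 11.18
eef_pos: [0.5786, 0.12, 0.1664]
eef_rot: [-180.0, -0.0, -175.2]
contact_force: [0.4, 0.1, -2.3]
width: 0.0087
grasp_force: 68.2
```

Emit:
{"api": "carry_out", "payload": {"moves": [{"grip":-1,"dp":[1.5,7.4,-0.4],"spin":0},{"grip":-1,"dp":[1.5,7.4,-0.4],"spin":0},{"grip":-1,"dp":[1.5,7.4,-0.4],"spin":0},{"grip":-1,"dp":[1.5,7.4,-0.4],"spin":0},{"grip":-1,"dp":[1.5,7.4,-0.4],"spin":0}]}}

```text
time: 11.8
eef_pos: [0.568, 0.1563, 0.1684]
eef_rot: [180.0, 0.0, -175.2]
contact_force: [0.2, 0.3, -2.5]
width: 0.0082
grasp_force: 68.2
```

Emit:
{"api": "carry_out", "payload": {"moves": [{"grip":-1,"dp":[1.5,7.4,-0.4],"spin":0},{"grip":-1,"dp":[1.5,7.4,-0.4],"spin":0},{"grip":-1,"dp":[1.5,7.4,-0.4],"spin":0},{"grip":-1,"dp":[1.5,7.4,-0.4],"spin":0},{"grip":-1,"dp":[1.5,7.4,-0.4],"spin":0}]}}

```text
time: 12.42
eef_pos: [0.5575, 0.1925, 0.1704]
eef_rot: [-180.0, 0.0, -175.2]
contact_force: [-0.2, 0.6, -3.1]
width: 0.0086
grasp_force: 68.2
```

Emit:
{"api": "carry_out", "payload": {"moves": [{"grip":-1,"dp":[1.5,7.4,-0.4],"spin":0},{"grip":-1,"dp":[1.5,7.4,-0.4],"spin":0},{"grip":-1,"dp":[1.5,7.4,-0.4],"spin":0},{"grip":-1,"dp":[1.5,7.4,-0.4],"spin":0},{"grip":-1,"dp":[1.5,7.4,-0.4],"spin":0}]}}

```text
time: 13.05
eef_pos: [0.5469, 0.2287, 0.1724]
eef_rot: [-180.0, -0.0, -175.2]
contact_force: [-0.3, 0.3, -3.7]
width: 0.0088
grasp_force: 68.2
```

Emit:
{"api": "carry_out", "payload": {"moves": [{"grip":-1,"dp":[1.5,7.4,-0.4],"spin":0},{"grip":-1,"dp":[1.2,6,-0.4],"spin":0},{"grip":-1,"dp":[0.9,4.5,-0.3],"spin":0},{"grip":-1,"dp":[0.6,3,-0.2],"spin":0},{"grip":-1,"dp":[0.3,1.5,-0.1],"spin":0}]}}

```text
time: 13.68
eef_pos: [0.5407, 0.2503, 0.1738]
eef_rot: [-180.0, -0.0, -175.2]
contact_force: [-0.7, -0.4, -3.3]
width: 0.0088
grasp_force: 68.2
```

Emit:
{"api": "carry_out", "payload": {"moves": [{"grip":-1,"dp":[0,0,0],"spin":0},{"grip":-1,"dp":[0,0,0],"spin":0},{"grip":-1,"dp":[0,0,0],"spin":0},{"grip":-1,"dp":[0,0,0],"spin":0}]}}

```text
time: 14.18
eef_pos: [0.5407, 0.2501, 0.1738]
eef_rot: [180.0, 0.0, -175.2]
contact_force: [0.3, 0.0, -3.5]
width: 0.0088
grasp_force: 68.2
```

```bash
python3 plan.py 0.540 0.250 0.173 184.6 1
python3 - <<'E'
import cv2,numpy as np
from cell import snapshot
a=snapshot("top")[130:250,100:220,::-1];b=snapshot("side")[150:345,140:310,::-1]
a=cv2.resize(a,(400,400),interpolation=2);b=cv2.resize(b,(400,459),interpolation=2)
o=np.zeros((459,800,3),np.uint8);o[:400,:400]=a;o[:,400:]=b;cv2.imwrite("pics/m4.png",o)
E
```

```text
t 14.175 pos [0.5407 0.2501 0.1738] rot [ 180.      0.   -175.22] d [-0.7 -0.1 -0.8] dyaw -0.18
[0.7, -0.0, 0.8] 0.0032
```

View pics/m4.png

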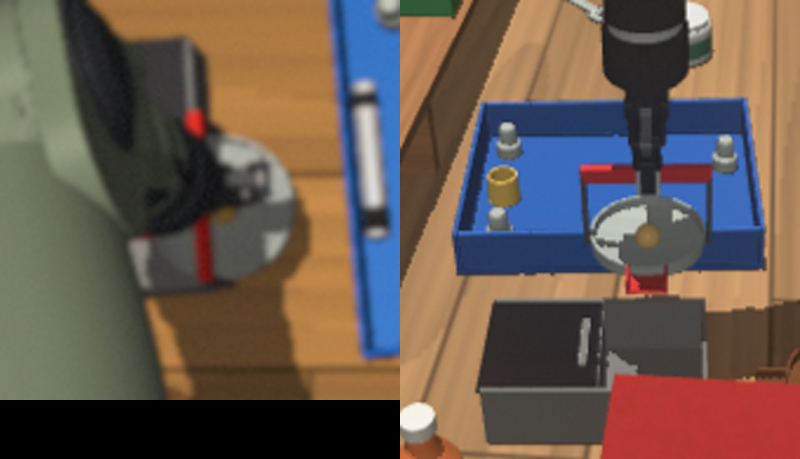

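The dish hangs level with the ball in its middle at (648,236). The lip tip is near (646,290), squarely across the organizer's open half. I'll check the lip's position by projection and hand in if it agrees.

Run:
```python
from h import *
from cell import workorder
p=ray("side",140+246/2.353,150+290/2.353,.121); a=np.radians(4.6); d=(p-[.533,.338,0])[:2]
l=[np.cos(a)*d[0]+np.sin(a)*d[1],-np.sin(a)*d[0]+np.cos(a)*d[1]]; print(p,l)
if abs(l[0])<.02 and abs(l[1])<.03: print(workorder.job_done())
```

```text
[0.53450789 0.33157097 0.121     ] [np.float64(0.0009874360869813622), np.float64(-0.006529252861762782)]
the job is handed in; nothing more can be done
None
```

I handed the job in at about 14 s of the 42 s allowed: the dish is held still and level about 100 mm above the bench, with its lip within about 7 mm of the compartment's middle by the camera, and the ball is in the middle of the dish; the verdict was not reported back.

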